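# Clip a freshly painted sample and hold it up to the inspection camera

## Robot

A 6-joint arm with a two-finger parallel gripper is mounted at the origin on a cart in front of the work surface, level with it; the furniture and walls round the work are solid. World frame = base frame: x ahead of the robot, y to its left, z up, the work surface at z = 0. Lengths are in mm, angles in rad, forces in N, time in s.
With the tool pointing down it reaches from about 400 to 925 mm from the base axis. Payload 12.5 kg.
Tool frame: the origin (TCP) lies midway between the tips of the shut fingers; the grasp point (between the pads) lies 19 mm behind it (env.pinch_z is the z of the grasp point in the tool frame, in mm); z points along the fingers, y is the line along which they close (so a half turn about z gives the same grasp; the last joint's range is limited). The gripper opens to 95 mm and grips with 3 to 60 N. Pads are 20 mm wide; open, the fingers measure 119 mm over their backs; the gripper's body (75 mm by 180 mm) begins 59 mm behind the grasp point.
Start: joints at [-1.343, 0.491, 1.559, -0, 1.092, -0.106], TCP at [204.796, -590.513, 214.661] pointing down, gripper open.
Joint ranges: [-3.1, 3.1], [-0.84, 2.19], [0.05, 2.79], [-1.13, 4.28], [0.06, 2.93], [-2.69, 2.69]. Speed limits (rad/s): [2.22, 2.22, 2.79, 3.14, 3.14, 3.14].

## Interface

Orientations are given as [roll, pitch, yaw] about the fixed x, y, z axes, in that order (R = Rz(yaw) Ry(pitch) Rx(roll)).
In Python, from cell import env, eyes gives the robot as it stands.
- The arm moves only by the shell command python3 -m inch 'ROWS'. ROWS is JSON, a list of rows, each a list of 3 entries, a list of its own where there are three numbers: the shift along the tool's x, y, z in units of 60 mm (1.0 is 60 mm), then the turn about the tool's z in units of 5 degrees (1.0 is 5 degrees), then the closure, from -1 (fully open) to 1 (shut). In form: [[[tx, ty, tz], turn, claw], ...]. A call has exactly 10 rows; each row shifts and turns the commanded pose from where the row before left it, along the tool's axes as they then stand; what a row does not reach is not made up. A row lasts 1/8 s, in which the tool goes at most 62.5 mm and 10.7 degrees, less where a joint would pass 70% of its speed; a pose out of reach is approached as far as the arm can. A call is refused whole if a number of a shift passes 1 or a number of a turn 1, either way. A call with a gripper value outside its range is refused whole. The fingers move at their own pace and stop on an object; the grip force is fixed at half the most. Time passes only in rows, so rows that do not move let the fingers close, or fill a call up. It gives the time, the measured TCP pose, the force, the opening and the grip force at its end, in the units of the state.
- env.state(): the state, without advancing time (a new reading comes with each control period).
- eyes.read_camera(name): name is "scene" or "side" or "wrist"; returns a dict with "pixels" (384x512x3 uint8, red, green, blue), "fx", "fy", "cx", "cy" (pixels), "extrinsics" (4x4, takes a point from world to camera coordinates). Camera axes: x right, y down, z forward; pixel columns grow to the right and rows downward; lengths in mm; the calibration is good to about 2 mm. The wrist camera is an equidistant fisheye: a pixel r from the principal point sees the ray r / f radians off the axis. A picture is of the moment at which its call begins. There is no depth.
- env.job_done(): hands the job in; it is judged then, once.
Trained networks look in a picture, given as the dict that the camera call returned (one of the last four; its "shot" number tells which), for a name from the list of things; names that differ only in an ending like _2 or _b are one class to them, and where a whole thing is asked for, a point or a joint stands for the part that bears it (a point fixed in the world has none). Each returns a list of dicts, best first, with "score" (0 to 1); they miss things now and then, are a little off and sometimes report something else, mostly with a low value. They report only what shows in the picture. A call takes as long as a camera call. They do not tell look-alikes from the thing itself.
- eyes.boxes_of(name, picture): "centre" ([row, column] in pixels, amid what is visible of it).
- eyes.cut_out(name, picture): "mask" (384x512 bool, what is visible of it) and "centre" ([row, column] in pixels, amid what is visible of it).
- eyes.spot_point(name, picture): "centre" ([row, column] in pixels: a listed point, or the origin of a listed thing).
The state is a dict: "t": time; "joints": joint angles; "qvel": joint speeds; "tau": joint torques, N m; "eef_pos": TCP position; "tcp_rot": TCP orientation; "ft_force": force on the tool from outside, world axes, zero at the start; "moment": the same for the moment, N m; "opening": opening from 0.0 (shut) to 1.0 (fully open); "grip_force": force on a finger pad.
Only numpy, scipy, OpenCV 4.12 (cv2) and the standard library are available. Lean on these libraries where they do the work, as an engineer would, in place of code of your own. Each camera call takes 0.05 s, during which the arm holds its last target. There are 200 camera calls.

## Task

The paint on the sample panels is still wet, so never touch a panel with the gripper: squeeze the orange spring clip open, take it off its stand and let it close on the middle of the top edge of the blue panel while that still stands in the drying rack, letting go of the clip completely. Then take hold of the clip again so that it stays closed on the panel, lift the blue panel out and finish holding it still in the air by the clip, upright, 120 mm in front of the inspection camera's lens, centred on the lens and with the painted face square to it. Leave the other two panels standing in the rack and do not disturb the things lying around; the program ends while the robot is holding the clip.

Things in the scene. Friction and masses are not known exactly. Their poses are not given: they have to be found in the camera images.
- clip: Orange spring clip like a big clothes peg, 24 mm wide (its y), about 85 mm tall, 50 g; starts clamped, jaws down, on its stand's fin. Origin: middle of the pivot; y: pivot axis; z: up, away from the jaws; x: across the jaws. The frame is fixed to the -x half, the other half swings; squeezed open and held level, each half leans 0.16 rad. Closed on 5 mm it looks alike from both sides.
- clip_tails (a point): Squeeze point between the two flat tails, 28 mm above the clip's origin (tails end 42 mm above it). On 5 mm the tails splay: 20 mm apart outside at 20 mm above the origin, 23 at 30 mm, 26 at the tops. Squeezing along x with 9 N, rising to 15 N, opens the jaws, to a stop with the tails parallel, 14 mm apart outside. Gripped along y (24 mm wide side edges) the clip stays shut.
- clip_mouth (a point): Point between the jaws, 27 mm below the clip's origin. The jaws reach from 12 to 42 mm below the origin, parallel when 5 mm apart; fully open they are 13 mm apart at this point and 18 mm at the tips.
- clip_jaw (a joint): Angle between the clip's halves, rad: 0 with the jaws on 5 mm (panel or fin), 0.32 fully open (stop), -0.1 shut on nothing (stop). A spring closes it with about 7 N at the jaws.
- clip_stand: Fixed wooden base 64 x 70 x 10 mm with an upright aluminium fin 5 mm thick (along its x), 40 mm wide (y), top 75 mm above the table. Origin: underside centre; z up. The clip starts on the fin's top edge, its origin 27 mm above it, its axes along the stand's.
- rack: Fixed wooden drying rack, 56 x 252 x 36 mm, with a groove along its y, 6.5 mm wide and 28 mm deep, its floor 8 mm above the table. Three pockets in a row along y, 80 mm apart, the middle one at the rack's centre, each 70 mm long; one panel stands in each. Origin: underside centre; z up; -x is the side the painted faces look to, towards the robot.
- panel_blue: Sample panel to be shown: plywood 5 mm thick (x) x 60 mm wide (y) x 95 mm tall (z), 40 g, its -x face painted blue up to 22 mm below the top edge, the rest bare wood. Stands in one of the rack's pockets, a little loose. Origin: middle of the bottom edge; z up. It stands in the groove 28 mm deep.
- panel_blue_top (a point): Middle of the blue panel's top edge, 95 mm above its origin; axes as the panel's.
- panel_blue_centre (a point): Middle of the blue panel, 47.5 mm above its origin; axes as the panel's.
- panel_blue_sight (a point): Imaginary point 120 mm straight out from the middle of the blue panel on its painted (-x) side; it lies on the lens when the panel is held right.
- panel_yellow: Same kind of panel, painted yellow; stays in the rack.
- panel_red: Same kind of panel, painted red; stays in the rack.
- inspection_camera: Fixed inspection camera at the left of the table: round foot 84 mm across, pillar, grey housing 56 x 50 x 46 mm whose top is 198 mm above the table, black lens barrel. Origin: underside centre of the foot; it looks along its -x, level; z up.
- lens (a point): Centre of the lens front, 175 mm above the table, 45 mm out from the camera's origin along its -x; axes as the camera's.
- view_spot (a point): Where the middle of the panel must be: 120 mm in front of the lens on its axis, 175 mm above the table.
- paint_tin: Bystander: paint tin, 77 mm across, 77 mm tall; origin underside centre.
- brush: Bystander: flat paint brush 40 x 181 x 16 mm lying near the front edge; origin underside centre.
- sander: Bystander: wooden sanding block 55 x 97 x 27 mm; origin underside centre.
- tape: Bystander: roll of masking tape 96 mm across, 24 mm high, lying flat; origin underside centre.
Things that resemble listed ones, but are neither listed nor needed, are in the scene too. Several things have the shape of the clip; the one meant has the colours described above.

How it is judged:
By the outcome, as a careful person would: the job done as asked, in the order asked, and still so for the second after the job is handed in, while the arm keeps its last pose, push and grip.
It also fails if it takes over 54 s, if anything falls off the work surface, if the arm or the gripper's body presses on something with over 40 N, if the wrist force passes 120 N, or if a joint passes its speed limit or range.

## Working session

There is one attempt and no reset: what is moved stays moved. The work goes in short steps, Python scripts to look and compute and a shell command to move; the robot and the scene stay as the last step left them, time stands still between calls to the robot, and variables do not carry over. Pictures are saved under pics/ and viewed, at most 10 in all, crops included, and the job is handed in when it is done.

```bash
ls; mkdir -p pics
cat > h.py <<'E'
import numpy as np, cv2
from cell import env, eyes
def shot(n, save=None):
    p=eyes.read_camera(n)
    if save: cv2.imwrite('pics/'+save, p['pixels'][:,:,::-1])
    return p
def ray(p, rc):
    E=np.array(p['extrinsics']); R,t=E[:3,:3],E[:3,3]
    d=np.array([(rc[1]-p['cx'])/p['fx'],(rc[0]-p['cy'])/p['fy'],1.])
    return -R.T@t, R.T@d/np.linalg.norm(d)
def onz(p, rc, z):
    o,d=ray(p,rc); return o+d*(z-o[2])/d[2]
def tri(a,ra,b,rb):
    o1,d1=ray(a,ra);o2,d2=ray(b,rb)
    s=np.linalg.lstsq(np.c_[d1,-d2],o2-o1,rcond=None)[0]
    x,y=o1+s[0]*d1,o2+s[1]*d2
    return (x+y)/2, np.linalg.norm(x-y)
def proj(p,X):
    E=np.array(p['extrinsics']); c=E[:3,:3]@np.asarray(X,float)+E[:3,3]
    return [p['cy']+p['fy']*c[1]/c[2], p['cx']+p['fx']*c[0]/c[2]]
E
cat > a.py <<'E'
from h import *
np.set_printoptions(precision=1,suppress=True)
P={n:shot(n,n+'0.png') for n in('scene','side','wrist')}
cv2.imwrite('pics/both.png',cv2.resize(np.vstack([P['scene']['pixels'],P['side']['pixels']])[:,:,::-1],None,fx=.78,fy=.78))
for n in('scene','side'):
    E=np.array(P[n]['extrinsics']);print(n,-E[:3,:3].T@E[:3,3],E[2,:3],P[n]['fx'])
for k in 'clip clip_tails clip_mouth clip_stand rack panel_blue panel_blue_top panel_blue_centre inspection_camera lens view_spot paint_tin brush sander tape'.split():
    for n in('scene','side'):
        print(k,n,[(np.round(r['centre']).tolist(),round(r['score'],2)) for r in eyes.spot_point(k,P[n])[:5]])
print(env.state(), env.pinch_z)
E
python3 a.py
```

```text
pics
scene [-510.2 -558.   988.6] [ 0.7  0.4 -0.6] 412.03088796224995
side [ 410.2 -976.1 1003.4] [ 0.1  0.7 -0.7] 393.9526450038924
clip scene [([240.0, 350.0], 0.72), ([277.0, 337.0], 0.56), ([244.0, 355.0], 0.56)]
clip side [([300.0, 291.0], 0.73), ([299.0, 220.0], 0.62)]
clip_tails scene [([270.0, 339.0], 0.54), ([236.0, 348.0], 0.53), ([234.0, 356.0], 0.43)]
clip_tails side [([296.0, 224.0], 0.7), ([292.0, 290.0], 0.5), ([283.0, 257.0], 0.45)]
clip_mouth scene [([283.0, 332.0], 0.67), ([245.0, 353.0], 0.6), ([247.0, 344.0], 0.52)]
clip_mouth side [([177.0, 217.0], 0.74), ([292.0, 253.0], 0.61), ([306.0, 224.0], 0.61), ([306.0, 290.0], 0.47)]
clip_stand scene [([268.0, 345.0], 0.67), ([232.0, 273.0], 0.67)]
clip_stand side [([307.0, 256.0], 0.82)]
rack scene [([246.0, 276.0], 0.56)]
rack side [([244.0, 251.0], 0.75)]
panel_blue scene [([246.0, 273.0], 0.47)]
panel_blue side [([222.0, 250.0], 0.6), ([240.0, 248.0], 0.58)]
panel_blue_top scene [([222.0, 277.0], 0.73), ([162.0, 170.0], 0.44)]
panel_blue_top side [([219.0, 245.0], 0.59)]
panel_blue_centre scene [([232.0, 273.0], 0.59
[... 354 characters left out ...]
]
view_spot side [([142.0, 251.0], 0.82)]
paint_tin scene []
paint_tin side [([174.0, 218.0], 0.59)]
brush scene [([245.0, 213.0], 0.5)]
brush side [([206.0, 214.0], 0.69)]
sander scene [([276.0, 298.0], 0.69)]
sander side [([241.0, 248.0], 0.68), ([279.0, 220.0], 0.63)]
tape scene []
tape side [([157.0, 241.0], 0.73)]
{'t': 1.65, 'joints': array([-1.3,  0.5,  1.6, -0. ,  1.1, -0.1]), 'qvel': array([-0.,  0.,  0.,  0.,  0., -0.]), 'tau': array([ -0. , -61.2, -25.8,   0.1,   0. ,  -0. ]), 'eef_pos': array([ 204.8, -590.5,  214.7]), 'tcp_rot': array([3.1, 0. , 0.3]), 'ft_force': array([-0.3, -1.3,  0.2]), 'moment': array([-0., -0.,  0.]), 'grip_force': 0.0, 'opening': 0.9987646223325446} -18.8
```

View both.

```bash
python3 -c "
import cv2,numpy as np
a=cv2.imread('pics/scene0.png');b=cv2.imread('pics/side0.png')
cv2.imwrite('pics/crops.png',np.hstack([cv2.resize(a[120:320,130:400],None,fx=1.48,fy=1.48,interpolation=3)[:296,:400],cv2.resize(b[90:350,130:370],None,fx=1.66,fy=1.66,interpolation=3)[:296+130,:398][:296]]))
c=cv2.resize(a[120:320,130:400],(800,592),interpolation=2);cv2.imwrite('pics/c1.png',c)
c=cv2.resize(b[100:330,140:360],(574,600),interpolation=2);cv2.imwrite('pics/c2.png',c)
"
```

```text
(no output)
```

View pics/c1.png

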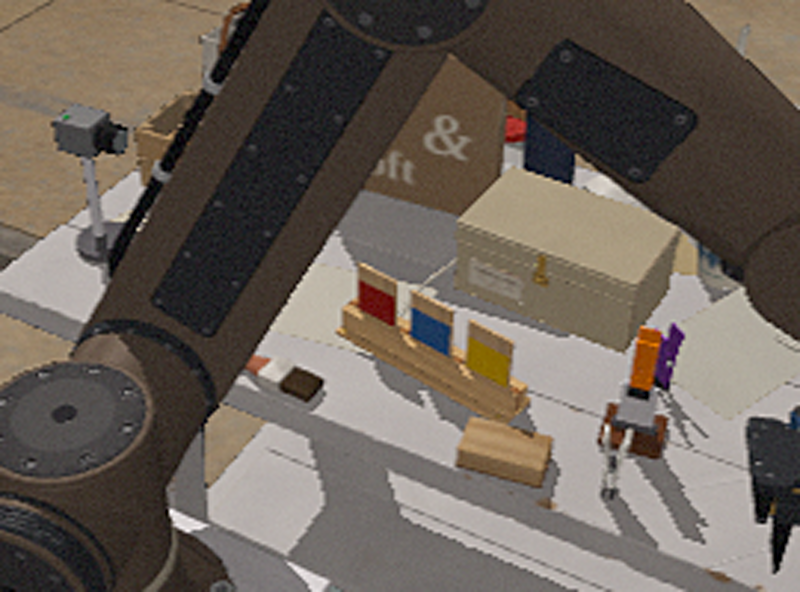

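View pics/c2.png

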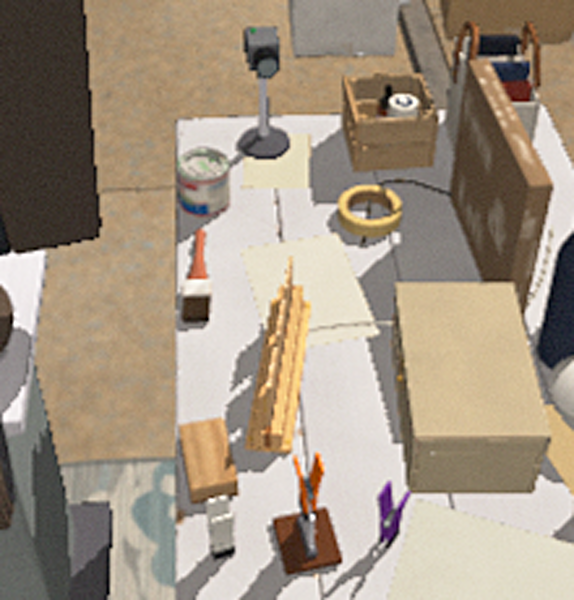

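```bash
cat > b.py <<'E'
from h import *
np.set_printoptions(precision=1,suppress=True)
P={n:shot(n,n+'1.png') for n in('scene','side')}
S,D=P['scene'],P['side']
def T(k,a,b): print(k,*tri(S,a,D,b))
T('clip',[240,350],[288,256])
T('tails',[236,348],[283,257]); 
T('lens',[165,171],[125,242]); T('cam',[204,166],[156,242])
T('ptop',[222,277],[219,245]);
for k,z,rs,rd in[('tails',130,[236,348],[283,257]),('stand',0,[268,345],[307,256]),('lens',175,[165,171],[125,242]),('foot',0,[204,166],[156,242]),('ptop',103,[222,277],[219,245])]:
    print(k,onz(S,rs,z),onz(D,rd,z))
# rack corners from side crop (top z=36)
for c,r in [(252,447),(294,449),(303,290)]: print('rackc',onz(D,[100+r/2.609,140+c/2.609],36))
for k in('clip','panel_blue','inspection_camera','rack','clip_stand'):
  for n in P:
    for r in eyes.cut_out(k,P[n])[:4]:
      m=r['mask'];ys,xs=np.nonzero(m);box=cv2.minAreaRect(np.c_[xs,ys].astype(np.float32))
      print(k,n,round(r['score'],2),np.round(r['centre']),m.sum(),P[n]['pixels'][m].mean(0),[np.round(v,1) for v in box])
E
python3 b.py
```

```text
clip [ 478.8 -366.3  120. ] 6.840480502086244
tails [ 482.2 -357.4  129.9] 7.4130752983721
lens [486.7 332.3 183.6] 2.0679007023727096
cam [487.3 387.9 -12. ] 7.612291724042954
ptop [ 465.  -113.9  112.5] 10.926646908505997
tails [ 485.7 -354.2  130. ] [ 480.8 -361.8  130. ]
stand [ 478.1 -365.     0. ] [ 480.8 -352.3    0. ]
lens [498.6 343.2 175. ] [487.2 344.  175. ]
foot [471.5 371.7   0. ] [487.6 377.9   0. ]
ptop [ 469.7 -114.6  103. ] [467.5 -97.4 103. ]
rackc [ 431.1 -249.    36. ]
rackc [ 479.1 -255.7   36. ]
rackc [513.3   3.2  36. ]
clip scene 0.68 [277. 337.] 99 [134.5 129.1 123.3] [array([337.5, 276.5]), array([21.,  9.]), np.float64(90.0)]
clip scene 0.52 [242. 354.] 90 [63.8 31.7 79.4] [array([354.3, 240.9]), array([ 5.3, 18.8]), np.float64(11.3)]
clip scene 0.49 [242. 348.] 176 [137.9  72.1  17.3] [array([346.4, 242.4]), array([ 7.6, 23.3]), np.float64(11.3)]
clip scene 0.34 [240. 296.] 245 [134.6 106.1  36.5] [array([294.4, 238.7]), array([20.1, 15.2]), np.float64(26.6)]
clip side 0.7 [300. 222.] 202 [157.9 152.6 143.4] [array([223.5, 301.5]), array([23.,  9.]), np.f
[... 1202 characters left out ...]
p.float64(90.0)]
rack scene 0.88 [244. 275.] 832 [136.3 106.3  71.5] [array([274.4, 242.3]), array([68.9, 15.6]), np.float64(26.0)]
rack scene 0.27 [172. 160.] 648 [92.6 89.3 87.8] [array([160. , 181.5]), array([53., 24.]), np.float64(90.0)]
rack side 0.73 [248. 251.] 872 [199.  158.2 103.2] [array([246. , 240.8]), array([18.4, 65.2]), np.float64(8.1)]
rack side 0.32 [277. 259.] 38 [161.7  76.6  20. ] [array([261. , 280.5]), array([11.,  4.]), np.float64(90.0)]
clip_stand scene 0.59 [263. 344.] 359 [100.9  84.6  77.2] [array([344. , 262.5]), array([23., 20.]), np.float64(90.0)]
clip_stand side 0.8 [306. 255.] 479 [99.  66.8 51. ] [array([257.2, 306.7]), array([22.5, 22.7]), np.float64(77.5)]
```

```bash
cat >> h.py <<'E'
from scipy.spatial.transform import Rotation as Ro
def axes(st=None):
    st=st or env.state(); return Ro.from_euler('xyz',st['tcp_rot']).as_matrix(), np.array(st['eef_pos'])
def go(target, yaw=None):
    """units along current tool axes (before turning), and turn units to make tool y point along world angle yaw (mod pi)"""
    st=env.state(); R,p=axes(st); u=R.T@(np.array(target)-p)/60
    a=np.arctan2(R[1,1],R[0,1]); print('pos',p.round(1),'y-axis ang',a.round(3),'q6',st['joints'][5],'tz',R[:,2].round(3))
    print('shift units',u.round(3))
    if yaw is not None:
        d=(yaw-a+np.pi/2)%np.pi-np.pi/2; print('turn units about tool z',(-np.degrees(d)/5).round(3),'q6 changes')
E
python3 -c "
from h import *
go([440,-360,240],0)
p=shot('wrist');E=np.array(p['extrinsics']);R,t=axes();c=-E[:3,:3].T@E[:3,3];print('cam in tool',R.T@(c-t),R.T@E[2,:3],p['fx'],p['cx'],p['cy'])"
```

```text
pos [ 204.8 -590.5  214.7] y-axis ang -1.237 q6 -0.1056052528455545 tz [-0. -0. -1.]
shift units [ 4.962 -2.345 -0.423]
turn units about tool z -14.175 q6 changes
cam in tool [  78.08926341    1.16758354 -170.06181251] [-2.71585250e-01  6.18179817e-04  9.62414188e-01] 297.3186396354542 249.07269711062435 190.22198355137564
```

```bash
python3 -m inch '[[[0.5,-0.23,-0.04],0,-1],[[0.5,-0.23,-0.04],0,-1],[[0.5,-0.23,-0.04],0,-1],[[0.5,-0.23,-0.04],0,-1],[[0.5,-0.23,-0.04],0,-1],[[0.5,-0.23,-0.04],0,-1],[[0.5,-0.23,-0.04],0,-1],[[0.5,-0.23,-0.04],0,-1],[[0.5,-0.23,-0.04],0,-1],[[0.5,-0.23,-0.04],0,-1]]'
python3 -m inch '[[[0,0,0],-1,-1],[[0,0,0],-1,-1],[[0,0,0],-1,-1],[[0,0,0],-1,-1],[[0,0,0],-1,-1],[[0,0,0],-1,-1],[[0,0,0],-1,-1],[[0,0,0],-1,-1],[[0,0,0],-1,-1],[[0,0,0],-1,-1]]'
cat > c.py <<'E'
from h import *
import sys
np.set_printoptions(precision=1,suppress=True)
go([481,-360,240],-0.13)
W=shot('wrist',sys.argv[1]); S=shot('scene','s_'+sys.argv[1]); D=shot('side','d_'+sys.argv[1])
cv2.imwrite('pics/v_'+sys.argv[1],np.vstack([W['pixels'],np.hstack([cv2.resize(x['pixels'],(256,192)) for x in(S,D)])])[:,:,::-1])
E
python3 c.py w1.png
```

```text
t: 3.55
eef_pos: [443.8, -361.1, 238.8]
tcp_rot: [3.141, -0.0, 0.334]
ft_force: [1.1, -0.9, -0.3]
opening: 1.001
grip_force: 0.0
t: 4.8
eef_pos: [443.0, -361.8, 238.7]
tcp_rot: [3.141, 0.0, 1.209]
ft_force: [-0.4, 0.2, -0.6]
opening: 1.001
grip_force: 0.0
pos [ 443.  -361.8  238.7] y-axis ang -0.361 q6 -0.43881224648795203 tz [ 0. -0. -1.]
shift units [ 0.3  0.6 -0. ]
turn units about tool z -2.653 q6 changes
```

View pics/v_w1.png

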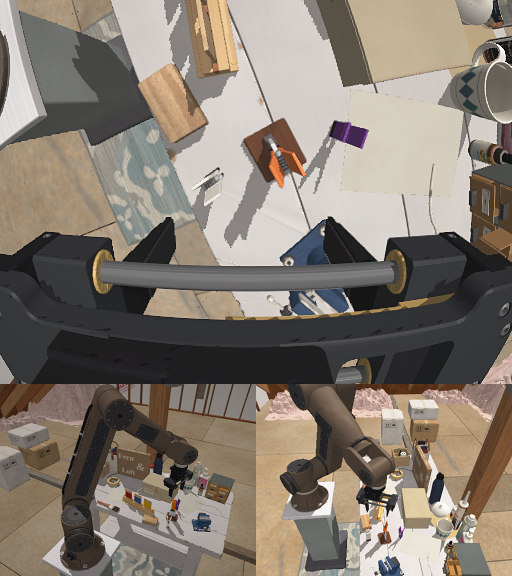

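```bash
cat >> h.py <<'E'
def wray(p, rc):
    E=np.array(p['extrinsics']); R,t=E[:3,:3],E[:3,3]
    v=np.array([(rc[1]-p['cx']),(rc[0]-p['cy'])],float); r=np.linalg.norm(v)+1e-9; th=r/p['fx']
    d=np.r_[v/r*np.sin(th),np.cos(th)]
    return -R.T@t, R.T@d
def wz(p,rc,z):
    o,d=wray(p,rc); return (o+d*(z-o[2])/d[2])[:2]
def wproj(p,X):
    E=np.array(p['extrinsics']); c=E[:3,:3]@np.asarray(X,float)+E[:3,3]
    n=np.hypot(c[0],c[1]); th=np.arctan2(n,c[2]); return [p['cy']+p['fx']*th*c[1]/n, p['cx']+p['fx']*th*c[0]/n]
E
cat > d.py <<'E'
from h import *
np.set_printoptions(precision=1,suppress=True)
W=shot('wrist'); im=W['pixels']; hsv=cv2.cvtColor(im,cv2.COLOR_RGB2HSV).astype(int)
h,s,v=hsv[...,0],hsv[...,1],hsv[...,2]
roi=np.zeros(h.shape,bool); roi[110:195,235:315]=1
br=roi&((h<14)|(h>172))&(s>90)&(v<135)&(v>25)
org=roi&(h<16)&(s>150)&(v>=150)
for n,m in(('brown',br),('orange',org)):
    m=cv2.morphologyEx(m.astype(np.uint8),cv2.MORPH_OPEN,np.ones((2,2)));print(n,m.sum())
    l=cv2.connectedComponentsWithStats(m); print(l[2][1:][l[2][1:,4]>8])
    if n=='brown':
        k=1+np.argmax(l[2][1:,4]); ys,xs=np.nonzero(l[1]==k)
        q=np.array([wz(W,(r,c),10) for r,c in zip(ys,xs)],np.float32)
        b=cv2.minAreaRect(q); print(b, cv2.boxPoints(b))
    mm=m
big=im[105:200,225:325]; cv2.imwrite('pics/clipcrop.png',cv2.resize(big[:,:,::-1],(600,570),interpolation=cv2.INTER_CUBIC))
for k in('clip','clip_tails','clip_mouth','clip_stand'):
    z={'clip':102,'clip_tails':130,'clip_mouth':75,'clip_stand':0}[k]
    for r in eyes.spot_point(k,W)[:3]: print(k,r['centre'],round(r['score'],2),wz(W,r['centre'],z))
E
python3 d.py
```

```text
brown 1639
[[ 245  120   62   63 1452]
 [ 283  153   20   23  183]]
((485.77392578125, -357.558837890625), (62.076904296875, 68.27580261230469), 8.2100248336792) [[ 450.2 -328.2]
 [ 459.9 -395.8]
 [ 521.4 -386.9]
 [ 511.6 -319.3]]
orange 373
[[279 148   8   5  22]
 [270 152  15  36 256]
 [288 152  18  24  95]]
clip [130.2, 344.5] 0.95 [ 559.8 -346.3]
clip [184.0, 208.9] 0.87 [ 403.6 -350.1]
clip [162.5, 284.2] 0.76 [ 486.7 -356.9]
clip_tails [135.1, 351.3] 0.9 [ 557.1 -348. ]
clip_tails [164.3, 286.1] 0.74 [ 486.5 -353.1]
clip_tails [188.7, 206.7] 0.71 [ 406.  -348.3]
clip_mouth [128.2, 338.8] 0.8 [ 561.6 -346.7]
clip_mouth [177.8, 214.7] 0.71 [ 406.8 -350.9]
clip_mouth [102.7, 175.3] 0.64 [ 397.6 -253.5]
clip_stand [149.5, 274.9] 0.82 [ 485.6 -357. ]
```

View pics/clipcrop.png

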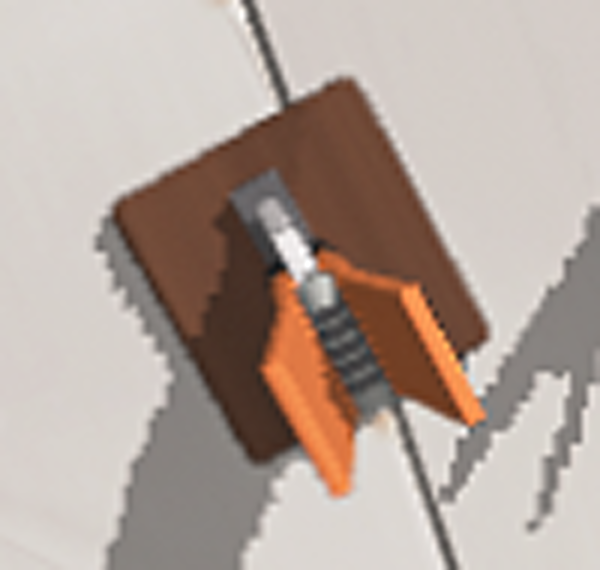

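```bash
python3 -c "
from h import *
np.set_printoptions(precision=1,suppress=True)
W=shot('wrist')
q=[wz(W,(105+y/6,225+x/6),144) for x,y in((265,368),(345,492),(410,288),(480,415))]
q=np.array(q);print(q,q.mean(0)); 
for a,b in((1,0),(3,2)): d=q[b]-q[a];print(np.linalg.norm(d),np.degrees(np.arctan2(d[1],d[0]))-90)
print('spacing',np.linalg.norm(q[:2].mean(0)-q[2:].mean(0)))
go([486,-357,150],0.143)
"
```

```text
[[ 470.7 -346.3]
 [ 475.6 -369. ]
 [ 495.5 -342.4]
 [ 499.3 -364.9]] [ 485.3 -355.7]
23.239444543142206 12.308778974955572
22.768965820242073 9.69140775016244
spacing 24.574275480814933
pos [ 443.  -361.8  238.6] y-axis ang -0.365 q6 -0.4352281255503684 tz [-0. -0. -1.]
shift units [0.3 0.6 1.5]
turn units about tool z -5.822 q6 changes
```

```bash
python3 -m inch '[[[0,0,0],-1,-1],[[0,0,0],-1,-1],[[0,0,0],-1,-1],[[0,0,0],-1,-1],[[0,0,0],-1,-1],[[0,0,0],-0.9,-1],[[-0.01,0.35,0.1],0,-1],[[-0.01,0.36,0.1],0,-1],[[0,0,0],0,-1],[[0,0,0],0,-1]]'
python3 -c "
from h import *
go([485.5,-356.5,111],0.15)"
```

```text
t: 6.5
eef_pos: [485.6, -356.3, 226.2]
tcp_rot: [-3.141, -0.001, 1.722]
ft_force: [-0.9, 0.1, 0.7]
opening: 1.003
grip_force: 0.0
pos [ 485.6 -356.3  226.2] y-axis ang 0.151 q6 -0.8932912080025983 tz [-0.001  0.    -1.   ]
shift units [-4.00e-03 -1.00e-03  1.92e+00]
turn units about tool z 0.009 q6 changes
```

```bash
python3 -m inch '[[[0,0,0.3],0,-1],[[0,0,0.4],0,-1],[[0,0,0.4],0,-1],[[0,0,0.4],0,-1],[[0,0,0.3],0,-1],[[0,0,0.12],0,-1],[[0,0,0],0,-1],[[0,0,0],0,0.5],[[0,0,0],0,1],[[0,0,0],0,1]]'
python3 -m inch '[[[0,0,0],0,1],[[0,0,0],0,1],[[0,0,0],0,1],[[0,0,0],0,1],[[0,0,0],0,1],[[0,0,0],0,1],[[0,0,0],0,1],[[0,0,0],0,1],[[0,0,0],0,1],[[0,0,0],0,1]]'
python3 -c "
from h import *
go([485.5,-356.5,220],0.15)"
```

```text
t: 7.75
eef_pos: [485.4, -356.7, 111.8]
tcp_rot: [3.141, 0.001, 1.721]
ft_force: [-0.0, 0.8, 0.6]
opening: 0.742
grip_force: 0.0
t: 9.0
eef_pos: [485.3, -356.7, 111.5]
tcp_rot: [3.142, 0.0, 1.721]
ft_force: [0.5, -0.0, -0.2]
opening: 0.138
grip_force: 30.0
pos [ 485.3 -356.7  111.5] y-axis ang 0.151 q6 -0.8938428445782751 tz [ 0. -0. -1.]
shift units [ 0.002  0.003 -1.809]
turn units about tool z 0.006 q6 changes
```

```bash
python3 -m inch '[[[0,0,-0.3],0,1],[[0,0,-0.5],0,1],[[0,0,-0.5],0,1],[[0,0,-0.5],0,1],[[0.5,0,-0.26],0,1],[[0.7,0.06,0],0,1],[[0.6,0.05,0],0.4,1],[[0.4,0.05,0],0.8,1],[[0,0,0],1,1],[[0,0,0],1,1]]'
cat > e.py <<'E'
from h import *
import sys
np.set_printoptions(precision=1,suppress=True)
go([470,-115,240],-0.13); print(env.state()['opening'],env.state()['t'])
W=shot('wrist',sys.argv[1])
for k,z in(('panel_blue_top',103),('panel_blue_centre',55.5),('rack',0),('clip',None)):
    for r in eyes.spot_point(k,W)[:4]: print(k,np.array(r['centre']),round(r['score'],2),wz(W,r['centre'],z) if z is not None else '')
E
python3 e.py w2.png
```

```text
t: 10.25
eef_pos: [475.9, -224.3, 235.2]
tcp_rot: [3.141, 0.0, 1.44]
ft_force: [0.2, -1.2, -0.6]
opening: 0.135
grip_force: 30.0
pos [ 475.9 -224.3  235.2] y-axis ang -0.131 q6 -0.43501897748722784 tz [ 0. -0. -1.]
shift units [ 1.8 -0.3 -0.1]
turn units about tool z -0.01 q6 changes
0.13483288085008432 10.25
panel_blue_top [ 68.1 227.8] 0.97 [ 472.1 -105.3]
panel_blue_top [ 77.3 235.7] 0.42 [ 478.7 -115.8]
panel_blue_centre [ 76.9 234.4] 0.66 [ 475.9 -110. ]
rack [ 79.9 237.6] 0.86 [ 477.8 -108.5]
clip [223.3 250.3] 0.97
```

View pics/w2.png

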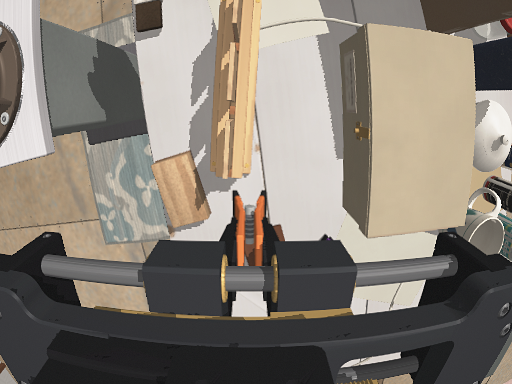

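```bash
python3 -m inch '[[[0.3,-0.03,0],0,1],[[0.4,-0.04,0],0,1],[[0.2,0,0],0,1],[[0,0,0],0,1],[[0,0,0],0,1],[[0,0,0],0,1],[[0,0,0],0,1],[[0,0,0],0,1],[[0,0,0],0,1],[[0,0,0],0,1]]'
python3 e.py w3.png
python3 -c "
import cv2
a=cv2.imread('pics/w3.png');cv2.imwrite('pics/w3c.png',cv2.resize(a[0:240,170:310],(350*4//4*1,600)) if 0 else cv2.resize(a[40:240,170:310],(420,600),interpolation=cv2.INTER_CUBIC))"
```

```text
t: 11.75
eef_pos: [478.6, -170.6, 235.0]
tcp_rot: [3.142, 0.0, 1.442]
ft_force: [0.4, 0.1, 0.4]
opening: 0.136
grip_force: 30.0
pos [ 478.6 -170.6  235. ] y-axis ang -0.129 q6 -0.3436453049657993 tz [ 0. -0. -1.]
shift units [ 0.9 -0.3 -0.1]
turn units about tool z 0.014 q6 changes
0.13554528248286157 11.75
panel_blue_top [123.1 236.2] 0.82 [ 475.5 -108.5]
panel_blue_centre [122.8 238.2] 0.77 [ 475.6 -110.6]
rack [118.2 241.8] 0.98 [ 479.  -107.5]
clip [221.4 249. ] 0.92
```

View pics/w3c.png

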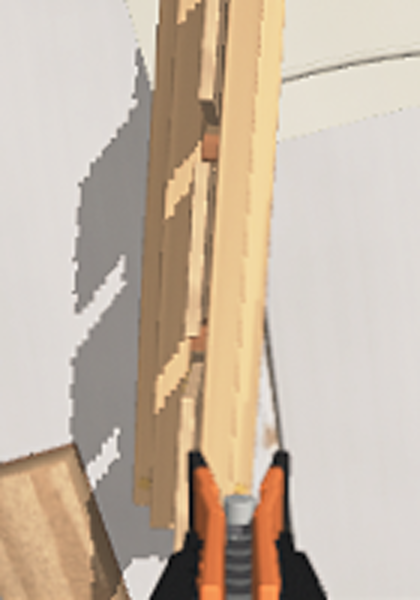

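```bash
python3 -c "
from h import *
im=cv2.imread('pics/w3.png')
for r in range(88,156,4): print(r,im[r,226:250].sum(1)//3)
print('cols'); 
for c in (233,234,235,236,237,238): print(c,[int(v) for v in im[86:158,c].sum(1)//3])
"
```

```text
88 [115 125 122 120 119 118 119 118 117 111 187 128 130 131 130 130 122 172
 201 191 188 188 189 188]
92 [119 126 122 119 118 116 110 186 192 190 197 113 106 117 116 111 114 186
 196 190 188 189 189 189]
96 [123 122 169 185 189 190 189 192 144 197 195 194 197 176 126 163 130 197
 194 189 188 188 189 190]
100 [184 199 191 189 189 190 193 179 135 202 197 199 202 139 123 124 147 202
 193 188 188 189 189 190]
104 [195 193 189 190 192 196 155 116 139 195 193 195 197 103 121 103 178 203
 192 189 189 189 190 191]
108 [196 195 133 116 118 120 120 115 186 197 197 198 211 119 117 106 186 197
 191 189 189 190 190 190]
112 [134 116 118 120 120 120 121 104 205 199 199 200 175 120 117 126 197 194
 189 189 189 190 191 192]
116 [124 120 119 120 120 121 120 114 207 197 198 198 146 122 121 150 202 192
 189 189 191 190 192 192]
120 [123 120 120 122 121 121 120 142 199 195 199 195 137 113 104 178 202 191
 189 190 192 192 192 193]
124 [123 120 121 122 122 120 128 188 197 197 199 191 104 112 111 185 196 190
 189 191 191 192 192 192]
128 [121 121 121 122 122 119 127 195 200 200 203 192 120 114 133 197 194 
[... 2135 characters left out ...]
115, 119, 113, 105, 182, 196, 194, 196, 197, 198, 199, 199, 198, 196, 195, 195, 195, 199, 198, 200, 200, 200, 200, 200, 201, 200, 198, 197, 195, 196, 195, 192, 191, 189, 191, 209, 205, 201, 192, 173, 176, 171, 166, 154, 141, 138, 133, 134, 119, 108, 107, 106, 119, 122, 121, 121, 109, 91, 113, 134, 135, 131, 129, 126, 123, 122, 123, 113]
238 [138, 134, 130, 128, 126, 128, 106, 66, 182, 199, 197, 199, 200, 201, 202, 201, 200, 198, 197, 193, 192, 215, 211, 207, 204, 194, 175, 176, 171, 162, 146, 139, 134, 130, 137, 107, 104, 103, 104, 119, 119, 119, 120, 120, 121, 121, 121, 121, 123, 116, 111, 111, 111, 111, 111, 109, 114, 114, 117, 116, 76, 71, 102, 134, 137, 126, 136, 138, 138, 139, 136, 133]
```

```bash
python3 -c "
from h import *
W=shot('wrist')
f=lambda r:235.2-.058*(r-122.8)
a,b,m=[wz(W,(r,f(r)),103) for r in(93.8,151.8,122.8)]
d=a-b;print(a,b,(a+b)/2,np.linalg.norm(d),np.arctan2(-d[0],d[1]))
yaw=np.arctan2(-d[0],d[1]);c=(a+b)/2
go([c[0],c[1],150],yaw)
# clip tails tops in wrist as held, z = TCP-9.5+42
print(wproj(W,[*axes()[1][:2],axes()[1][2]+32]))
"
```

```text
[480.15509021 -79.03579941] [ 468.8639638 -137.3500951] [ 474.509527   -108.19294725] 59.39736203436448 -0.19125865055224872
pos [ 478.6 -170.6  235. ] y-axis ang -0.129 q6 -0.3436771362241605 tz [ 0. -0. -1.]
shift units [ 1.022 -0.202  1.417]
turn units about tool z 0.718 q6 changes
[np.float64(258.3194830013932), np.float64(245.6025094263489)]
```

```bash
python3 -c "
from h import *
W=shot('wrist');im=W['pixels'].astype(int).sum(2)//3
def yaw(p,z):
    a,b=[wz(W,q,z) for q in p];d=a-b;return np.arctan2(-d[0],d[1]).round(3),a.round(1),b.round(1)
print('inner wall',yaw([(88,243.0),(148,239.0)],36))
print('outer',yaw([(40,264.3),(203,253.3)],36))
print('outer0',yaw([(40,264.3),(203,253.3)],0))
for r in range(60,190,10): print(r,im[r,248:268])
h=im
"
```

```text
inner wall (np.float64(-0.197), array([486.3, -69.3]), array([ 471.6, -142.9]))
outer (np.float64(-0.191), array([519.9, -11.9]), array([ 480.4, -216.8]))
outer0 (np.float64(-0.191), array([522.8,  -3.8]), array([ 479.4, -228.6]))
60 [187 186 187 187 186 186 183 180 208 206 203 204 204 204 203 196 208 222
 221 221]
70 [187 187 187 187 188 186 183 179 204 204 205 204 205 205 198 196 223 222
 222 222]
80 [188 188 188 188 188 186 169 199 206 205 206 205 204 202 192 223 222 222
 222 221]
90 [188 189 189 189 188 180 199 206 206 206 206 205 203 194 215 214 214 213
 214 215]
100 [189 190 190 190 186 200 207 205 206 206 205 203 200 198 214 216 216 216
 216 216]
110 [191 191 191 191 182 195 207 206 206 205 200 187 189 213 217 216 216 217
 215 215]
120 [192 192 191 185 196 208 207 206 206 201 189 178 203 216 215 215 215 214
 214 214]
130 [193 192 190 197 206 207 207 206 202 194 182 200 213 213 214 215 214 214
 214 213]
140 [194 196 201 203 206 206 204 195 190 187 194 207 213 211 212 213 214 213
 213 213]
150 [193 186 191 207 206 204 197 189 193 162  87 141 202 215 211 211 213 214
 214 215]
160 [192 197 205 206 205 200 189 185 182 205 197 113 123 190 215 212 212 214
 214 215]
170 [193 190 205 206 203 192 187 182 201 224 225 218 161 114 182 216 212 211
 213 214]
180 [190 204 200 193 189 188 186 204 221 214 213 221 223 187  97 164 214 213
 212 213]
```

```bash
python3 -m inch '[[[0.25,-0.05,0],0,1],[[0.4,-0.08,0],0,1],[[0.3,-0.06,0],0,1],[[0.07,-0.01,0],0,1],[[0,0,0],0.7,1],[[0,0,0.4],0,1],[[0,0,0.4],0,1],[[0,0,0],0,1],[[0,0,0],0,1],[[0,0,0],0,1]]'
cat > f.py <<'E'
from h import *
import sys
np.set_printoptions(precision=1,suppress=True)
go([474.5,-108.2,139],-0.19); print(env.state()['opening'],env.state()['t'])
S=shot('scene');D=shot('side');W=shot('wrist')
r,c=map(int,proj(S,[474,-108,110]));a=S['pixels'][r-35:r+35,c-35:c+35]
r,c=map(int,proj(D,[474,-108,110]));b=D['pixels'][r-35:r+35,c-35:c+35]
w=W['pixels'][150:270,190:310]
f=lambda x:cv2.resize(x,(266,400) if 0 else (266,266),interpolation=cv2.INTER_CUBIC)
cv2.imwrite('pics/'+sys.argv[1],np.hstack([f(a),f(b),f(w)])[:,:,::-1])
E
python3 f.py x1.png
```

```text
t: 13.35
eef_pos: [475.0, -108.5, 187.9]
tcp_rot: [3.14, 0.0, 1.381]
ft_force: [-0.0, 0.7, -0.1]
opening: 0.137
grip_force: 30.0
pos [ 475.  -108.5  187.9] y-axis ang -0.19 q6 -0.17037257540931297 tz [ 0. -0. -1.]
shift units [ 0.  -0.   0.8]
turn units about tool z 0.002 q6 changes
0.13726446582457089 13.35
```

View pics/x1.png

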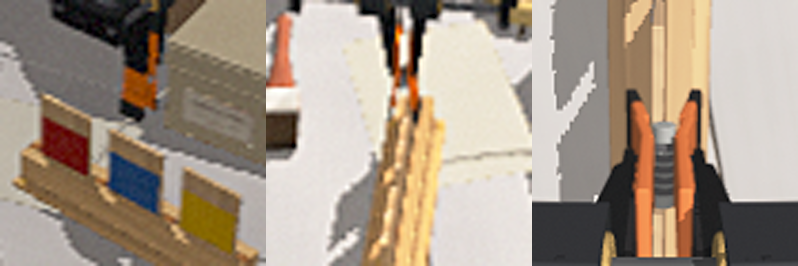

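```bash
python3 -m inch '[[[0,0,0.1],0,1],[[0,0,0.15],0,1],[[0,0,0.15],0,1],[[0,0,0.15],0,1],[[0,0,0.15],0,1],[[0,0,0.11],0,1],[[0,0,0],0,1],[[0,0,0],0,1],[[0,0,0],0,1],[[0,0,0],0,1]]'
python3 f.py x2.png
```

```text
t: 14.75
eef_pos: [474.7, -108.4, 138.6]
tcp_rot: [3.141, 0.0, 1.381]
ft_force: [-0.6, 0.1, -0.6]
opening: 0.141
grip_force: 30.0
pos [ 474.7 -108.4  138.6] y-axis ang -0.19 q6 -0.17037097089735317 tz [ 0. -0. -1.]
shift units [ 0. -0. -0.]
turn units about tool z 0.003 q6 changes
0.14087138716442293 14.75
```

View pics/x2.png

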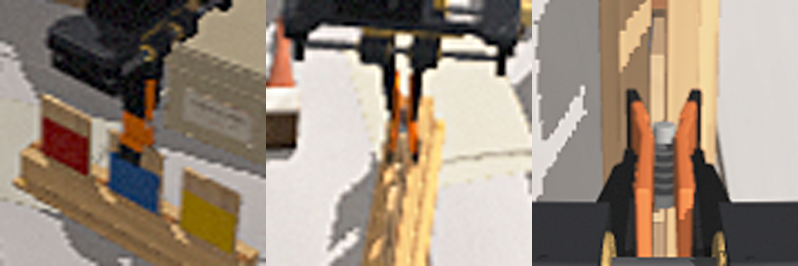

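```bash
python3 -m inch '[[[0,0,0],0,0.5],[[0,0,0],0,0],[[0,0,0],0,-1],[[0,0,0],0,-1],[[0,0,0],0,-1],[[0,0,0],0,-1],[[0,0,0],0,-1],[[0,0,-0.3],0,-1],[[0,0,-0.5],0,-1],[[0,0,-0.5],0,-1]]'
python3 -m inch '[[[0,0,0],0,-1],[[0,0,0],-1,-1],[[0,0,0],-1,-1],[[0,0,0],-1,-1],[[0,0,0],-1,-1],[[0,0,0],-1,-1],[[0,0,0],-1,-1],[[0,0,0],-1,-1],[[0,0,0],-1,-1],[[0,0,0],-1,-1]]'
python3 -m inch '[[[0,0,0],-1,-1],[[0,0,0],-1,-1],[[0,0,0],-1,-1],[[0,0,0],-1,-1],[[0,0,0],-1,-1],[[0,0,0],-1,-1],[[0,0,0],-1,-1],[[0,0,0],-1,-1],[[0,0,0],-1,-1],[[0,0,0],0,-1]]'
cat > g.py <<'E'
from h import *
np.set_printoptions(precision=1,suppress=True)
go([474.5,-108.2,120],1.38); print(env.state()['opening'],env.state()['t'])
S=shot('scene');W=shot('wrist','w5.png')
r,c=map(int,proj(S,[474,-108,110]));a=S['pixels'][r-40:r+40,c-40:c+40]
b=W['pixels'][110:270,160:340]
cv2.imwrite('pics/x3.png',np.hstack([cv2.resize(a,(400,400)),cv2.resize(b,(400,400))])[:,:,::-1])
p=wproj(W,[474.5,-108.2,172]);print('pred tail top',np.array(p))
for k,z in(('clip',130),('clip_tails',158),('panel_blue_top',103)):
    for r in eyes.spot_point(k,W)[:3]: print(k,np.array(r['centre']),round(r['score'],2),wz(W,r['centre'],z))
E
python3 g.py
```

```text
t: 16.15
eef_pos: [474.5, -108.3, 217.2]
tcp_rot: [-3.141, -0.0, 1.381]
ft_force: [0.1, 0.2, -0.0]
opening: 0.993
grip_force: 0.0
t: 17.4
eef_pos: [474.2, -108.2, 215.4]
tcp_rot: [-3.141, -0.001, 2.169]
ft_force: [1.1, 0.1, 0.5]
opening: 1.002
grip_force: 0.0
t: 18.65
eef_pos: [474.3, -108.2, 215.6]
tcp_rot: [3.141, -0.001, 2.951]
ft_force: [0.2, -0.6, 0.1]
opening: 1.002
grip_force: 0.0
pos [ 474.3 -108.2  215.6] y-axis ang 1.38 q6 -1.7405448781978738 tz [-0.  0. -1.]
shift units [-0.   0.   1.6]
turn units about tool z 0.004 q6 changes
1.0019750347927467 18.65
pred tail top [208.6 249.6]
clip [154.2  54.5] 0.88 [ 397.1 -294.5]
clip [187.4 250.7] 0.62 [ 469.5 -106.2]
clip_tails [192.7 251.9] 0.74 [ 466.5 -104.8]
clip_tails [152.5  43.3] 0.73 [ 392.6 -285.7]
panel_blue_top [180.9 252. ] 0.7 [ 470.5 -104.9]
```

View pics/x3.png

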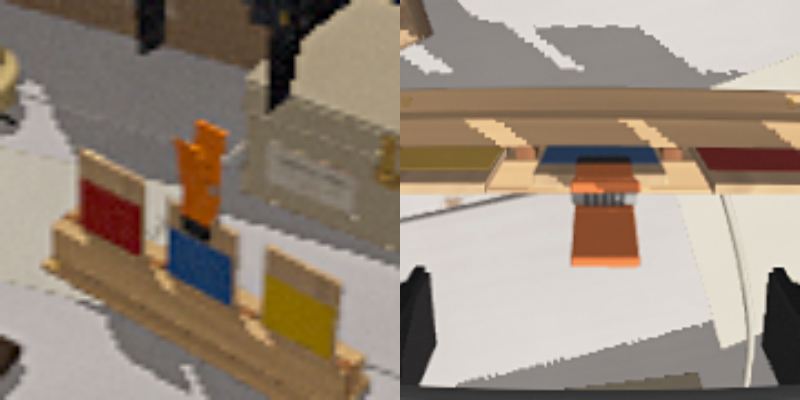

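```bash
python3 -c "
from h import *
np.set_printoptions(precision=2,suppress=True)
W=shot('wrist');im=W['pixels'];hsv=cv2.cvtColor(im,cv2.COLOR_RGB2HSV).astype(int)
o=(hsv[...,0]<16)&(hsv[...,1]>150)&(hsv[...,2]>90); R,t=axes()
def loc(r,c,z): return R.T@(np.r_[wz(W,(r,c),z),0]-np.r_[t[:2],0])
for r in(196,200,204,208,210,212,214):
    c=np.nonzero(o[r,225:285])[0]+225
    if len(c): print(r,c.min(),c.max(),loc(r,c.min()-.5,172)[:2],loc(r,c.max()+.5,172)[:2])
b=(hsv[...,0]>95)&(hsv[...,0]<125)&(hsv[...,1]>90)
for r in range(167,178,2):
    c=np.nonzero(b[r,210:295])[0]+210
    if len(c): print(r,c.min(),c.max(),loc(r,c.min()-.5,81)[:2],loc(r,c.max()+.5,81)[:2])
"
```

```text
196 239 264 [ 9.73 -8.28] [ 9.74 11.32]
200 239 265 [ 6.57 -8.31] [ 6.57 12.13]
204 238 265 [ 3.37 -9.11] [ 3.38 12.19]
208 238 266 [ 0.15 -9.14] [ 0.15 13.01]
210 238 266 [-1.47 -9.16] [-1.47 13.04]
212 237 266 [-3.1  -9.95] [-3.11 13.07]
214 237 266 [-4.74 -9.97] [-4.74 13.1 ]
169 226 272 [ 11.57 -25.07] [11.59 24.29]
171 225 273 [  9.42 -26.16] [ 9.44 25.39]
173 224 274 [  7.27 -27.26] [ 7.29 26.49]
```

```bash
python3 -m inch '[[[0,0.03,0.1],0,-1],[[0,0,0.3],0,-1],[[0,0,0.4],0,-1],[[0,0,0.4],0,-1],[[0,0,0.28],0,-1],[[0,0,0.15],0,-1],[[0,0,0],0,0],[[0,0,0],0,0.4],[[0,0,0],0,1],[[0,0,0],0,1]]'
python3 -m inch '[[[0,0,0],0,1],[[0,0,0],0,1],[[0,0,0],0,1],[[0,0,0],0,1],[[0,0,0],0,1],[[0,0,0],0,1],[[0,0,0],0,1],[[0,0,0],0,1],[[0,0,0],0,1],[[0,0,0],0,1]]'
```

```text
t: 20.2
eef_pos: [475.0, -106.6, 119.0]
tcp_rot: [-3.141, 0.001, 2.952]
ft_force: [-0.0, -0.4, 1.0]
opening: 0.636
grip_force: 0.0
t: 21.45
eef_pos: [474.9, -106.6, 118.6]
tcp_rot: [-3.141, 0.0, 2.952]
ft_force: [-0.6, -0.1, -0.7]
opening: 0.25
grip_force: 30.0
```

```bash
python3 -m inch '[[[0,0,-0.1],0,1],[[0,0,-0.15],0,1],[[0,0,-0.25],0,1],[[0,0,-0.3],0,1],[[0,0,-0.3],0,1],[[0,0,-0.3],0,1],[[0,0,-0.3],0,1],[[0,0,-0.2],0,1],[[0,0,-0.1],0,1],[[0,0,0],0,1]]'
python3 -m inch '[[[0.03,0.2,0],0,1],[[0.06,0.4,0],0,1],[[0.09,0.6,0],0,1],[[0.09,0.6,0],0,1],[[0.09,0.6,0],0,1],[[0.09,0.6,0],0,1],[[0.09,0.6,0],0,1],[[0.09,0.6,0],0,1],[[0.06,0.4,0],0,1],[[0.02,0.14,0],0,1]]'
python3 -m inch '[[[0,0,0],0.5,1],[[0,0,0],0.8,1],[[0,0,0],0.8,1],[[0,0,0],0.8,1],[[0,0,0],0.8,1],[[0,0,0],0.8,1],[[0,0,0],0.8,1],[[0,0,0],0.8,1],[[0,0,0],0.8,1],[[0,0,0],0.8,1]]'
python3 -m inch '[[[0,0,0],0.8,1],[[0,0,0],0.8,1],[[0,0,0],0.8,1],[[0,0,0],0.8,1],[[0,0,0],0.8,1],[[0,0,0],0.8,1],[[0,0,0],0.8,1],[[0,0,0],0.8,1],[[0,0,0],0.8,1],[[0,0,0],0.4,1]]'
cat > k.py <<'E'
from h import *
np.set_printoptions(precision=1,suppress=True)
go([487,222,238.1],0); print(env.state()['opening'],env.state()['t'])
S=shot('scene','s9.png');D=shot('side','d9.png');W=shot('wrist','w9.png')
r,c=map(int,proj(S,[487,270,190]));a=S['pixels'][max(r-60,0):r+60,c-60:c+60]
cv2.imwrite('pics/x4.png',np.hstack([cv2.resize(a,(288,384)),W['pixels']])[:,:,::-1])
for k,z in(('lens',175),('inspection_camera',0),('view_spot',175)):
    for r in eyes.spot_point(k,W)[:2]: print(k,np.array(r['centre']),round(r['score'],2),wz(W,r['centre'],z))
for k,z in(('panel_blue_centre',175),('panel_blue_top',222)):
  for n,p in(('S',S),('D',D)):
    for r in eyes.spot_point(k,p)[:2]: print(k,n,np.array(r['centre']),round(r['score'],2),onz(p,r['centre'],z))
E
python3 k.py
```

```text
t: 22.7
eef_pos: [474.9, -106.6, 238.7]
tcp_rot: [-3.141, 0.0, 2.952]
ft_force: [-0.3, -0.5, -1.0]
opening: 0.245
grip_force: 30.0
t: 23.95
eef_pos: [486.2, 182.3, 238.0]
tcp_rot: [-3.141, -0.001, 2.954]
ft_force: [-0.4, -0.4, -1.0]
opening: 0.248
grip_force: 30.0
t: 25.2
eef_pos: [486.5, 180.3, 238.3]
tcp_rot: [-3.141, -0.0, 2.277]
ft_force: [-0.5, -0.2, -1.0]
opening: 0.251
grip_force: 30.0
t: 26.45
eef_pos: [486.6, 180.4, 238.4]
tcp_rot: [-3.141, 0.0, 1.615]
ft_force: [-0.3, 0.3, -0.8]
opening: 0.25
grip_force: 30.0
pos [486.6 180.4 238.4] y-axis ang 0.044 q6 0.18379503327282337 tz [-0. -0. -1.]
shift units [0.7 0.  0. ]
turn units about tool z 0.505 q6 changes
0.2504225581099779 26.45
lens [ 12.7 255.7] 0.68 [486.5 334.3]
inspection_camera [ 22.1 254.9] 0.8 [487.3 378.4]
panel_blue_centre S [180.8 201.5] 0.75 [466.2 183.6 175. ]
panel_blue_centre S [274.5 302.1] 0.3 [ 225. -306.  175.]
panel_blue_centre D [146.5 245.2] 0.56 [489.4 198.5 175. ]
panel_blue_top S [157.1 204.2] 0.61 [542.4 220.3 222. ]
panel_blue_top S [166.7 203.2] 0.5 [486.  186.1 222. ]
panel_blue_top D [133.3 244.9] 0.9 [489.6 213.3 222. ]
```

View pics/x4.png

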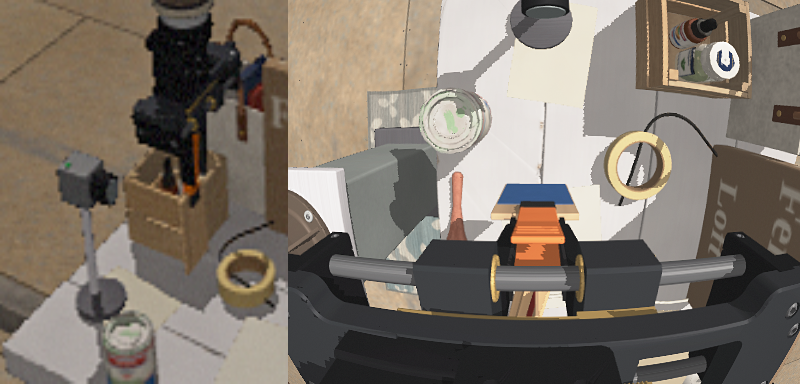

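```bash
python3 -m inch '[[[0.1,0,0],0,1],[[0.2,0,0],0,1],[[0.2,0,0],0,1],[[0.1,0,0],0,1],[[0,0,0],0.5,1],[[0,0,0],0,1],[[0,0,0],0,1],[[0,0,0],0,1],[[0,0,0],0,1],[[0,0,0],0,1]]'
cat > m.py <<'E'
from h import *
np.set_printoptions(precision=1,suppress=True,linewidth=200)
go([487,222,238.1],0); print(env.state()['t'])
W=shot('wrist','w10.png')
for k,z in(('lens',175),('inspection_camera',0)):
    for r in eyes.spot_point(k,W)[:2]: print(k,np.array(r['centre']),round(r['score'],2),wz(W,r['centre'],z))
for k in('inspection_camera',):
    for r in eyes.cut_out(k,W)[:1]:
        ys,xs=np.nonzero(r['mask']);print(r['score'],xs.min(),xs.max(),ys.min(),ys.max(),r['mask'].sum())
g=cv2.cvtColor(W['pixels'],cv2.COLOR_RGB2GRAY)
for r in range(0,84,4): print(r,g[r,210:300:3])
E
python3 m.py
```

```text
t: 28.2
eef_pos: [485.1, 216.7, 238.6]
tcp_rot: [3.142, 0.0, 1.573]
ft_force: [0.5, -0.2, -1.4]
opening: 0.248
grip_force: 30.0
pos [485.1 216.7 238.6] y-axis ang 0.002 q6 0.2935918739277258 tz [ 0. -0. -1.]
shift units [0.1 0.  0. ]
turn units about tool z 0.026 q6 changes
28.2
lens [ 55.8 249.6] 0.92 [487.  334.3]
inspection_camera [ 45.  249.6] 0.63 [487.4 380.9]
0.84 212 282 0 75 4380
0 [230  73 127 142 143 143 143 144 144 144 145 145 145 145 147 146 146 147 147 148 148 148 149 141 235 230 231 231 232 231]
4 [229  87 125 143 145 144 144 144 145 144 145 145 146 146 147 148 146 147 148 149 149 149 150 143 222 230 231 230 230 230]
8 [228  95 122 145 142 140 136 133 129 126 122 120 117 115 112 109 106 105 102 100  99  97  95 102 234 229 230 231 230 231]
12 [227 198  83  91  88  83  81  79  76  75  72  71  70  65  66  63  63  64  62  62  63  62  63  49 230 229 230 229 230 230]
16 [227 231  55  62  62  63  64  34  27  31  41  46  49  53  59  67  34  30  30  29  41  62  62 212 229 230 229 229 229 230]
20 [228 228 237  62  63  25  30  29  35  38  41  45  48  53  57  64  64  59  50  44  2
[... 1213 characters left out ...]
06 108 108 108 109 110 112 111 111 109 102 234 231 231 231 230 230 230 231]
64 [233 148 150 150 180  60 109 106 106 106 106 108 109 111 112 112 110 110 110 110 104 235 231 231 231 231 230 230 230 230]
68 [149 151 150 150 209 233  57 104 106 108 108 108 107 107 107 108 109 110 112 169 231 231 230 230 230 230 230 230 230 230]
72 [151 151 150 161 227 230 230 235 192  66 103 109 110 111 112 107  84 204 233 230 230 229 230 230 230 231 230 231 230 230]
76 [151 149 199 232 229 230 230 231 230 230 232 234 234 238 234 233 231 231 231 231 231 230 230 230 230 231 231 230 230 231]
80 [148 216 231 231 230 230 230 229 230 230 230 230 232 231 231 231 232 231 230 230 231 230 231 231 231 231 231 231 231 233]
```

```bash
cat > n.py <<'E'
from h import *
np.set_printoptions(precision=2,suppress=True,linewidth=200)
W=shot('wrist');g=cv2.cvtColor(W['pixels'],cv2.COLOR_RGB2GRAY).astype(float)
print('t',env.state()['t'])
pts=[]
for c in range(222,276,2):
    col=g[3:16,c]; d=-np.diff(col); d[d<6]=0; rr=3.5+np.arange(len(d)); pts.append(wz(W,((d*rr).sum()/d.sum(),c),198))
pts=np.array(pts);f=np.polyfit(pts[:,0],pts[:,1],1);print('front edge slope',f[0],'y at 487',np.polyval(f,487),'resid',np.std(pts[:,1]-np.polyval(f,pts[:,0])))
L,Rr=[],[]
for r in range(0,6):
    row=g[r]
    c=np.arange(205,225);d=np.diff(row[205:226]); 
    # right: jump up near 276-284
    dr=np.diff(row[272:290]);dr[dr<15]=0;cr=(dr*(272.5+np.arange(len(dr)))).sum()/dr.sum()
    dl=-np.diff(row[205:222]);dl[dl<15]=0;cl=(dl*(205.5+np.arange(len(dl)))).sum()/dl.sum()
    print(r,cl,cr,wz(W,(r,cl),198),wz(W,(r,cr),198))
for r in range(18,60,3): print(r,g[r,218:282:2].astype(int))
# panel: blue mask bottom/top corner edges
hsv=cv2.cvtColor(W['pixels'],cv2.COLOR_RGB2HSV).astype(int)
b=(hsv[...,0]>95)&(hsv[...,0]<125)&(hsv[...,1]>90);b[:150]=0;b[260:]=0;b[:,:190]=0;b[:,320:]=0
ys,xs=np.nonzero(b);q=cv2.convexHull(np.c_[xs,ys].astype(np.int32));print(cv2.approxPolyDP(q,2,True)[:,0])
for r in range(ys.min(),ys.max()+1,2):
    c=np.nonzero(b[r])[0]; print(r,c.min(),c.max())
E
python3 n.py
```

```text
t 28.45
front edge slope 0.05811912291096338 y at 487 365.3381205203164 resid 0.44358023987445533
0 211.92073170731706 281.1952380952381 [460.07 373.65] [509.3  373.62]
1 212.21515151515152 281.2156862745098 [460.29 372.82] [509.3  372.81]
2 212.5 281.5 [460.51 372.  ] [509.5  372.01]
3 212.39221556886227 281.5 [460.45 371.19] [509.49 371.2 ]
4 212.33561643835617 281.5 [460.43 370.38] [509.48 370.39]
5 212.296992481203 281.5 [460.42 369.58] [509.47 369.58]
18 [ 63  63  63  64  57  28  28  30  29  36  38  41  44  46  49  51  54  58  61  65  67  64  29  52  29  29  27  56  63  59 184 230]
21 [ 54  63  64  41  29  28  30  34  33  37  38  40  44  46  49  52  54  57  61  65  65  61  55  50  46  32  29  49  62  55 236 229]
24 [156  60  63  48  27  28  32  33  35  38  38  40  43  45  49  50  53  58  62  64  63  61  55  48  44  45  42  48 113 236 231 230]
27 [233  51  60  51  28  29  32  33  35  41  48  50  50  51  52  54  54  56  57  55  58  58  57  57  60  59  49  90 235 231 231 231]
30 [229 231 112  95  28  41  38  42  44  46  49  50  51  52  52  53  56  55  56  56  59  57  58  57  57  54
[... 1036 characters left out ...]
  78  78  77  77  76  74  75 120  39 108 108 229 231]
57 [154  68  74  73  76  41  21  78  78  78  78  79  79  79  79  79  78  78  77  77  82  89  98 104 114 116 114 116 114 196 233 231]
[[277 236]
 [223 218]
 [210 203]
 [218 185]
 [276 184]
 [284 202]]
184 219 276
186 218 277
188 217 278
190 216 278
192 215 279
194 214 280
196 213 281
198 212 282
200 211 283
202 210 284
204 266 266Traceback (most recent call last):
  File "n.py", line 23, in <module>
    c=np.nonzero(b[r])[0]; print(r,c.min(),c.max())
                                   ~~~~~^^
    return umr_minimum(a, axis, None, out, keepdims, initial, where)
ValueError: zero-size array to reduction operation minimum which has no identity
```

```bash
cat > q.py <<'E'
from h import *
np.set_printoptions(precision=2,suppress=True,linewidth=200)
W=shot('wrist');im=W['pixels'].astype(float);st=env.state();R,t=axes(st);print('t',st['t'],t)
bl=im[...,2]-im[...,0]
zt=t[2]-118.6+103
def edge(z,r0,r1,cols,sgn):
    P=[]
    for c in cols:
        d=sgn*np.diff(bl[r0:r1,c]);d[d<8]=0
        if d.sum()>0: P.append(wz(W,((d*(r0+.5+np.arange(len(d)))).sum()/d.sum(),c),z))
    P=np.array(P);f=np.polyfit(P[:,0],P[:,1],1);k=np.abs(P[:,1]-np.polyval(f,P[:,0]))<1;f=np.polyfit(P[k,0],P[k,1],1)
    return f,k.sum(),len(k)
lm=lambda r:[x for x in (np.nonzero(bl[r,190:310]>bl[r,190:310].max()*.5)[0][[0,-1]]+190+[-.5,.5])]
for nm,z,r0,r1,s,cols,r in(('bottom',zt-95,176,192,1,range(222,274,2),186),('painttop',zt-22,196,210,-1,[*range(214,228,2),*range(268,282,2)],201)):
    f,k,n=edge(z,r0,r1,cols,s);c=lm(r)
    rr=[x for x in range(170,215) if bl[x,247 if nm=='bottom' else 222]>25]
    xs=[wz(W,(rr[0]-.5 if nm=='bottom' else rr[-1]+.5,cc),z)[0] for cc in c]
    print(nm,'z',z,'slope',f[0],k,n,'cols',c,'x ends',xs,'mid',np.mean(xs),'y at 485',np.polyval(f,485))
E
python3 q.py
```

```text
t 28.5 [485.09 216.69 238.59]
bottom z 127.98561058882254 slope -0.0015771543953372346 26 26 cols [np.float64(217.5), np.float64(277.5)] x ends [np.float64(456.09855998629644), np.float64(514.8043892046545)] mid 485.4514745954755 y at 485 220.14917307503566
painttop z 200.98561058882254 slope -0.0048285426689633005 14 14 cols [np.float64(209.5), np.float64(283.5)] x ends [np.float64(457.61913135979154), np.float64(512.3580081589814)] mid 484.98856975938645 y at 485 223.43308324558393
```

```bash
cat > r.py <<'E'
from h import *
np.set_printoptions(precision=1,suppress=True,linewidth=220)
W=shot('wrist');S=shot('scene');D=shot('side');R,t=axes()
im=W['pixels']
for r in range(180,236,3): print(r,' '.join('%d,%d,%d'%tuple(im[r,c]) for c in (206,209,212,215,218,222,226,230)))
zc=t[2]-63.1
for z,n in((zc+47.5,'top'),(zc+25.5,'paint'),(zc-47.5,'bot')):
  for s in(-30,30): print(n,s,'W',np.array(wproj(W,[t[0]+s,t[1]+2.5,z])),'D',np.array(proj(D,[t[0]+s,t[1]-2.5,z])),'S',np.array(proj(S,[t[0]+s,t[1]-2.5,z])))
# side-view panel rows: back bare face
c=int(proj(D,t)[1])
for r in range(118,175,2): print(r,' '.join('%d,%d,%d'%tuple(D['pixels'][r,x]) for x in range(c-24,c+26,4)))
E
python3 r.py
```

```text
180 234,229,226 233,229,225 233,228,225 233,228,225 233,228,225 233,228,225 236,232,229 234,229,226
183 234,230,227 233,229,225 233,228,225 233,229,226 224,219,215 184,186,196 184,188,198 189,191,201
186 234,230,227 235,230,227 233,229,226 233,228,223 52,86,136 60,91,138 59,91,137 61,92,138
189 234,230,227 235,230,227 234,230,226 167,146,130 59,92,138 60,91,137 59,91,137 59,91,138
192 234,230,227 234,230,227 233,228,224 52,87,138 60,91,138 60,92,137 59,91,137 60,92,138
195 234,229,226 234,230,227 172,150,132 59,91,138 59,91,137 58,90,136 59,91,138 59,92,138
198 234,229,226 235,231,227 52,86,135 60,92,135 59,89,135 61,92,136 60,92,138 61,93,139
201 234,229,227 178,153,132 58,90,135 59,91,136 59,91,137 59,91,137 59,90,136 60,92,139
204 235,233,230 175,154,136 162,150,146 159,148,145 155,145,143 148,140,140 149,141,142 132,133,141
207 184,149,113 194,161,125 195,161,127 188,155,121 184,151,118 179,147,115 183,151,119 111,94,76
210 193,160,124 194,160,125 191,157,123 186,154,121 182,150,118 177,146,113 172,142,112 118,98,78
213 232,200,157 230,197,152 227,192,148 222,186,144 218,179,139 
[... 4752 characters left out ...]
80 220,210,178 222,210,178 110,106,107 121,117,115 129,119,117
168 152,148,140 126,97,92 159,156,146 215,204,203 224,211,184 223,212,183 223,213,180 223,209,181 222,209,184 222,211,181 111,111,111 127,119,119 118,114,114
170 142,116,108 112,111,110 172,165,152 216,205,201 224,212,181 225,213,181 219,209,178 222,214,183 220,208,178 223,213,183 114,110,112 127,122,119 119,117,113
172 146,142,134 127,123,114 162,151,133 212,206,204 208,199,187 220,211,199 223,216,201 222,210,199 219,206,199 219,208,197 150,144,142 117,114,111 122,117,112
174 156,148,134 138,130,119 159,149,134 219,209,205 217,206,203 219,208,203 219,210,207 219,210,208 216,204,201 214,207,199 161,156,153 119,114,111 121,118,116
```

```bash
cat > u.py <<'E'
from h import *
np.set_printoptions(precision=1,suppress=True,linewidth=220)
W=shot('wrist');S=shot('scene');D=shot('side');R,t=axes();print('fxfy',W['fx'],W['fy'],t)
gD=cv2.cvtColor(D['pixels'],cv2.COLOR_RGB2GRAY).astype(int);gS=cv2.cvtColor(S['pixels'],cv2.COLOR_RGB2GRAY).astype(int)
for n,X in(('front top edge',[485.5,365.2,198]),('back top edge',[482,421,198]),('frontbottom',[485.5,365.2,152]),('lens',[487,334.4,175]),('lens top rim',[487,334.4,195]),('lens bot rim',[487,334.4,155]),('foot front',[487,338,0])):
    print(n,'D',np.array(proj(D,X)),'S',np.array(proj(S,X)))
print('left/right front-top corners D',proj(D,[460.5,364,198]),proj(D,[510.5,366.7,198]))
print('D col 242 rows 96..172',gD[96:172,242]); print('D row 114 cols 225..260',gD[114,225:260]);print('D row 120',gD[120,225:260])
for k in('panel_blue','inspection_camera','clip'):
  for nm,p in(('S',S),('D',D)):
    for r in eyes.cut_out(k,p)[:2]:
      ys,xs=np.nonzero(r['mask']);print(k,nm,round(r['score'],2),'rows',ys.min(),ys.max(),'cols',xs.min(),xs.max(),r['centre'])
for nm,p in(('S',S),('D',D)): print(nm,'clip org pred',proj(p,[t[0],t[1],t[2]+10.4]),'jawtip',proj(p,[t[0],t[1],t[2]-31.6]),'tailtop',proj(p,[t[0],t[1],t[2]+52]))
for r in range(160,200,2): print(r,' '.join('%d,%d,%d'%tuple(S['pixels'][r,x]) for x in range(186,210,2)))
E
python3 u.py
```

```text
fxfy 297.3186396354542 297.3186396354542 [485.1 216.7 238.6]
front top edge D [117.  241.2] S [159.8 163.3]
back top edge D [109.8 239.4] S [156.5 150.9]
frontbottom D [127.1 241.3] S [170.3 164.8]
lens D [126.3 242.1] S [167. 171.]
lens top rim D [121.9 242.1] S [162.4 170.3]
lens bot rim D [130.7 242.2] S [171.6 171.6]
foot front D [161.7 242.5] S [204.4 175.3]
left/right front-top corners D [np.float64(117.4316676604174), np.float64(234.77430640762472)] [np.float64(116.61656495435193), np.float64(247.5180298710305)]
D col 242 rows 96..172 [  7  59  46  28  16  22  31  30  48  51 143 174 100  38  67 112 140 115 100 100 110 101  96  95  97  95  95  92  97  90  99 106  97  98  93 100  87  52  13  11  49 107 122 121 111 122 117 119 117 121 115 119 115 115
 119 116 118 141 114  89  89  91  93  72  36 193 220 211 214 211 212 208 209 210 206 211]
D row 114 cols 225..260 [145 148 147 144 153 150 150 160 101  52 103 118  71   2  13  61  92 100  98  96 100 105  62   1  20   2 109 137 142 144 140 137 133 136 134]
D row 120 [156 153 154 157 153 157 152 158 148  84  62  70  42   5  10  31  88 
[... 2794 characters left out ...]
04,82,63 104,80,48 108,86,59 106,81,55 80,64,42 100,95,90 115,111,107
190 101,99,96 105,104,98 104,99,99 129,105,83 83,69,57 107,103,105 102,99,98 102,99,100 108,93,78 102,94,93 106,101,102 101,96,92
192 99,91,92 101,99,96 104,98,98 106,101,99 106,102,100 97,93,88 104,100,96 101,98,93 100,92,89 104,103,100 103,98,96 105,98,95
194 96,94,93 103,96,93 102,94,90 103,99,96 103,97,95 102,99,98 104,98,100 104,99,97 105,101,100 98,95,93 104,97,96 107,101,98
196 121,111,99 95,92,91 100,94,94 103,95,95 102,99,95 98,95,93 102,95,93 98,93,93 103,99,96 99,94,90 99,95,94 100,93,92
198 176,169,148 184,174,156 131,121,109 96,90,94 103,97,96 100,95,96 98,97,94 99,98,96 104,101,99 99,96,96 108,100,99 97,93,90
```

```bash
python3 -m inch '[[[-0.02,0.05,0],0,1],[[-0.02,0.1,0.01],0,1],[[0,0,0],-0.3,1],[[0,0,0],-0.37,1],[[0,0,0],0,1],[[0,0,0],0,1],[[0,0,0],0,1],[[0,0,0],0,1],[[0,0,0],0,1],[[0,0,0],0,1]]'
python3 n.py | head -8; python3 q.py; python3 -c "
from h import *
W=shot('wrist')
for k,z in(('lens',175),('inspection_camera',0),('panel_blue_sight',175)):
    for r in eyes.spot_point(k,W)[:1]: print(k,np.array(r['centre']),round(r['score'],2),wz(W,r['centre'],z))
D=shot('side');S=shot('scene')
for k,z in(('lens',175),('panel_blue_sight',175),('view_spot',175),('panel_blue_centre',175)):
  for p in (D,S):
    for r in eyes.spot_point(k,p)[:1]: print(k,np.array(r['centre']).round(1),round(r['score'],2),onz(p,r['centre'],z).round(1))
"
```

```text
t: 30.35
eef_pos: [494.1, 214.3, 238.0]
tcp_rot: [3.142, 0.0, 1.632]
ft_force: [0.5, 1.1, -0.9]
opening: 0.251
grip_force: 30.0
t 30.4
front edge slope 0.06957883405802566 y at 487 364.6797046986445 resid 0.49936612427071925
0 212.81333333333333 281.7068965517241 [460.63 369.22] [509.36 372.1 ]
1 212.8013698630137 281.75217391304346 [460.68 368.41] [509.43 371.29]
2 212.7605633802817 281.80973451327435 [460.72 367.61] [509.51 370.49]
3 212.72962962962964 281.85135135135135 [460.76 366.8 ] [509.58 369.69]
4 212.56164383561645 281.88655462184875 [460.7  365.99] [509.64 368.88]
5 212.87414965986395 281.66379310344826 [460.99 365.19] [509.52 368.06]
t 30.45 [494.1  214.33 237.99]
bottom z 127.38805379846195 slope 0.05675516535219123 26 26 cols [np.float64(217.5), np.float64(277.5)] x ends [np.float64(464.9124816120444), np.float64(523.5092542403941)] mid 494.21086792621924 y at 485 217.1586633375773
painttop z 200.38805379846195 slope 0.054027159163597155 14 14 cols [np.float64(209.5), np.float64(284.5)] x ends [np.float64(466.2187728042658), np.float64(521.6001168373369)] mid 493.90944482080135 y at 485 220.44944547684574
lens [ 53.4 249.2] 0.65 [488.68778848 333.61957427]
panel_blue_sight [307.1 240.8] 0.16 [494.50395577 105.76231018]
lens [123.9 241.9] 0.57 [487.3 352.  175. ]
lens [163.2 170.6] 0.89 [508.1 352.5 175. ]
panel_blue_sight [184.3 281.5] 0.43 [591.6 -20.6 175. ]
panel_blue_sight [245.2 275.3] 0.54 [ 293.2 -192.6  175. ]
view_spot [142.6 248.1] 0.5 [501.8 222.5 175. ]
panel_blue_centre [141.1 244.9] 0.65 [490.7 233.  175. ]
panel_blue_centre [162.7 195.5] 0.5 [556.6 273.2 175. ]Traceback (most recent call last):
  File "n.py", line 23, in <module>
    c=np.nonzero(b[r])[0]; print(r,c.min(),c.max())
                                   ~~~~~^^
    return umr_minimum(a, axis, None, out, keepdims, initial, where)
ValueError: zero-size array to reduction operation minimum which has no identity
```

```bash
python3 -c "
from cell import env
s=env.state();print(s['t'],s['opening'],s['qvel']);print(env.job_done())"
```

```text
31.15 0.24950207076832337 [ 0.00052207  0.00048253 -0.0015463   0.00104511 -0.00214153  0.00080512]
the job is handed in; nothing more can be done
None
```

I handed the job in at 31 s with the clip closed on the blue panel. The arm is holding the panel still in front of the lens, centred and square to within my measurement error, and about 120 mm away (good to a few mm). It leans roughly 2.5° towards the lens, which I could not correct. The hand-in gave no verdict.

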